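# Nest the turned cups and hold them up on the cam lifter

### The job

Take the aluminium cup standing on the table, set it down (do not drop it) into the aluminium cup on the cam lifter so that it nests fully home, and let go of it. Then swing the lifter's red-handled lever up until the cam is at its highest lift, lever upright, and hold it there so the gauge can read the raised stack: the lever springs back, so finish with the gripper still holding it. Leave the brass cup and the other things on the table where they are.

Things in the scene. Friction and masses are not known exactly. Their poses are not given: they have to be found in the camera images.
- cup_loose: The loose aluminium cup, upright on the table, 66 mm tall, about 150 g. Origin: centre of its underside, z up. Outside diameter 32 mm at the foot, 49 mm at 44 mm height, then a straight collar of 58 mm from 47 mm up to the rim, where to grip it. Mouth 52 mm wide, inner floor 26 mm above the underside. Once nested, only its top 26 mm stand clear of the other rim: keep fingertips within those.
- cup_seated: An identical aluminium cup, loose, standing upright on the lifter's pad inside a low locating lip. Origin: centre of its underside. A cup fully home in it stands on its inner floor, 26 mm higher than it, with about 2 mm of play all round.
- cam_lifter: Cam lifter fixed to the table: base plate 140 x 130 x 12 mm, two blue cheeks, steel pad 68 mm wide. Origin: underside of the base below the pad's centre; z up, x away from the robot towards the black gauge head (145 mm off, 185 mm high), y to the side away from the lever. Place and yaw (up to 0.25 rad) vary.
- pad_seat (a point): Centre of the pad's top face, on which the seated cup stands; 71 mm above the table at rest and 89 mm at the highest lift. Moves with the pad.
- lift_pad (a joint): How far the cam has raised the pad: 0 at rest, 0.0178 m at the highest point of the cam.
- cam_lever (a joint): Lever angle (rad): 0 at its rest stop, the lever pointing to the lifter's -x and 0.349 rad above level; grows as it swings up and over towards +x about the lifter's y. The pad is highest at 1.222, the lever exactly upright, and sinks again beyond; stop at 1.9. A spring returns it to 0: about 4 N at the handle to start, 5 to 6 N at the top.
- lever_axis (a point): Point on the lever's turning axis (which runs along the lifter's y), level with the middle of the red handle: 130 mm from the lifter's centre towards its -y, 45 mm above the table. Fixed to the lifter; axes as the lifter's.
- lever_grip (a point): Middle of the red handle: a round bar 14 mm thick, 65 mm long, parallel to the turning axis and 120 mm from it, on the side away from the cups. 86 mm above the table at rest, 165 mm upright. Can be pinched from above, fingers closing along the lifter's x, and turns in the fingers, so the gripper can point down all along the arc.
- cup_brass: Bystander: a brass-yellow cup of exactly the same shape as the aluminium ones, standing on the table; origin at the centre of its underside. Not part of the job.
- wrench: Bystander: steel wrench lying flat on the table.
- brush: Bystander: brush lying flat on the table.
- screwdriver: Bystander: screwdriver lying on the table.
- oil_bottle: Bystander: yellow oil bottle, 60 diameter, 170 tall, upright; origin under its centre.
- bearing: Bystander: steel bearing ring, 52 diameter, 15 high, flat on the table; origin under its centre.
- blank: Bystander: round aluminium blank, 90 diameter, 16 thick, flat on the table; origin under its centre.
Things that resemble listed ones, but are neither listed nor needed, are in the scene too. What is shaped like the cup_loose but blue is not meant. What is shaped like the cup_seated but blue is not meant.

How it is judged (in metres and radians):
On the way, in this order (a step that is already met when the one before it is completed fails the run):
1. the loose aluminium cup is nested fully home in the seated one and released, the lever still at rest (horizontal distance between cup_loose and cup_seated below 0.004 m and z of cup_loose in the frame of cup_seated between 0.023 and 0.029 m and angle between each of cup_loose, cup_seated's own z axis and vertical below 0.07 rad and distance between cup_seated and pad_seat below 0.006 m and contact force between the fingers and cup_loose below 0.2 N and contact force between the fingers and cup_seated below 0.2 N and linear speed of cup_loose below 0.05 m/s and value of joint cam_lever below 0.15 rad), for 0.2 s.
2. the lever is held at the highest lift with the nested stack on the pad (value of joint cam_lever between 1.062 and 1.382 rad and value of joint lift_pad above 0.017 m and velocity of joint cam_lever between -0.15 and 0.15 rad/s and contact force between the fingers and cam_lever above 1 N and horizontal distance between cup_loose and cup_seated below 0.004 m and z of cup_loose in the frame of cup_seated between 0.023 and 0.029 m and angle between each of cup_loose, cup_seated's own z axis and vertical below 0.07 rad and distance between cup_seated and pad_seat below 0.006 m), for 0.2 s.
At the end, for the whole second after the job is handed in: Ends holding: fingers press the lever (over 1 N) still within 0.16 rad of upright, pad up over 17 mm; loose cup 23 to 29 mm above the seated one, within 4 mm of its centre; both upright within 0.07 rad, at rest, not touched by the fingers; seated cup within 6 mm of the pad centre (all of step 2 and contact force between the fingers and cup_loose below 0.2 N and contact force between the fingers and cup_seated below 0.2 N and linear speed of each of cup_loose, cup_seated below 0.05 m/s); the arm keeps its last pose, push and grip.
It fails at once if the cup is dropped (falls faster than 0.7 m/s out of the fingers) (contact force between the fingers and cup_loose below 0.05 N and linear speed of cup_loose above 0.7 m/s).
It fails at once if an aluminium cup is tipped over (angle between any of cup_loose, cup_seated's own z axis and vertical above 0.8 rad).
It fails at once if a bystander is moved more than 30 mm (distance of any of cup_brass, wrench, brush, screwdriver, oil_bottle, bearing, blank from where it was at the start of the episode above 0.03 m).
It also fails if it takes over 45 s, if anything falls off the work surface, if the arm or the gripper's body presses on something with over 40 N, if the wrist force passes 120 N, or if a joint passes its speed limit or range.

### The arm

A 6-joint arm with a two-finger parallel gripper is mounted at the origin on the work surface. World frame = base frame: x ahead of the robot, y to its left, z up, the work surface at z = 0. Lengths are in mm, angles in rad, forces in N, time in s.
With the tool pointing down it reaches from about 350 to 775 mm from the base axis. Payload 7.3 kg.
Tool frame: the origin (TCP) lies at the centre of the arm's flange, where the gripper is bolted on; the fingertips stand 178 mm ahead of it and the grasp point (between the pads) lies 159 mm ahead of it; z points along the fingers, y is the direction in which the jaws open and shut (so a half turn about z gives the same grasp; the last joint's range is limited). The gripper opens to 92 mm and grips with 3 to 60 N. Pads are 19 mm wide; open, the fingers measure 130 mm over their backs; the gripper's body (75 mm by 190 mm) begins 47 mm behind the grasp point.
Start: joints at [-1.49, 0.342, 1.524, -0, 1.275, -0.146], TCP at [118.072, -511.553, 404.741] pointing down, gripper open.
Joint ranges: [-2.53, 2.53], [-0.77, 2.02], [0.04, 2.7], [-1, 4.14], [0.28, 2.66], [-3.11, 3.11]. Speed limits (rad/s): [2.57, 2.57, 3.14, 3.14, 3.14, 3.14].

### API

Orientations are given as [roll, pitch, yaw] about the fixed x, y, z axes, in that order (R = Rz(yaw) Ry(pitch) Rx(roll)).
In Python, from plant import get_obs, capture, close_job gives the robot as it stands. The module is installed in compiled form; this text tells all that it offers.
- The arm moves only by the shell command python3 -m pendant 'ROWS'. ROWS is JSON, a list of rows, each a list of 3 entries, a list of its own where there are three numbers: the shift along the tool's x, y, z in m, then the turn, a rotation vector about the tool's x, y, z in rad, then the finger opening in m, from 0 to 0.0918. In form: [[[tx, ty, tz], [wx, wy, wz], fingers], ...]. A call has 1 to 10 rows; each row is the pose to reach, as a shift and turn from the pose commanded when the call began, along the tool's axes at that moment; what a row does not reach only later rows make up. A row lasts 1/12 s, in which the tool goes at most 41.7 mm and 7.16 degrees, less where a joint would pass 70% of its speed; a pose out of reach is approached as far as the arm can. A call with a gripper value outside its range is refused whole. The fingers move at their own pace and stop on an object; the grip force is fixed at half the most. Time passes only in rows, so rows that repeat a pose let the fingers close. It gives the time, the measured TCP pose, the force and the opening at its end, in the units of the state.
- get_obs(): the state, without advancing time (a new reading comes with each control period).
- capture(name): name is "side" or "top"; returns a dict with "color" (480x640x3 uint8, red, green, blue), "mtx" (3x3 intrinsics, pixels), "rvec" (rotation vector, rad) and "tvec" (3), from world to camera coordinates, as OpenCV has them. Camera axes: x right, y down, z forward; pixel columns grow to the right and rows downward; lengths in mm; the calibration is good to about 2 mm. A picture is of the moment at which its call begins. There is no depth.
- close_job(): hands the job in, once; it reports no verdict.
The state is a dict: "time": time; "joint_positions": joint angles; "dq": joint speeds; "tau": joint torques, N m; "tool_pos": TCP position; "tcp_rot": TCP orientation; "contact_force": force on the tool from outside, world axes, zero at the start; "moment": the same for the moment, N m; "grip_width": finger opening in mm.
Only numpy, scipy, OpenCV 4.12 (cv2) and the standard library are available. Lean on these libraries where they do the work, as an engineer would, in place of code of your own. Each camera call takes 0.05 s, during which the arm holds its last target. There are 200 camera calls.

## Working session

There is one attempt and no reset: what is moved stays moved. The work goes in short steps, Python scripts to look and compute and a shell command to move; the robot and the scene stay as the last step left them, time stands still between calls to the robot, and variables do not carry over. Pictures are saved under pics/ and viewed, about 8 in all and at most 12, crops included, and the job is handed in when it is done.

```bash
mkdir -p pics
python3 - <<'E'
from plant import get_obs,capture
import cv2
print(get_obs())
for n in("top","side"):
    c=capture(n); cv2.imwrite(f"pics/{n}0.png",c["color"][:,:,::-1]); print(c["mtx"],c["rvec"],c["tvec"])
E
```

```text
{'time': 0.0, 'joint_positions': array([-1.48999961e+00,  3.42730909e-01,  1.52500249e+00,  1.36132714e-05,
        1.27540620e+00, -1.45979670e-01]), 'dq': array([ 1.42135820e-03, -3.87601723e-04, -9.07173016e-05,  1.71319356e-03,
       -1.30579642e-05, -1.45842754e-03]), 'tau': array([ 2.44075673e-04, -4.31246281e+01, -2.44221425e+01,  7.16019818e-02,
        5.59651677e-02, -1.23589075e-04]), 'tool_pos': array([ 118.06299766, -511.41881983,  404.04557758]), 'tcp_rot': array([-3.14006406e+00, -2.37899997e-04,  2.26772232e-01]), 'contact_force': array([0.24018568, 0.78080135, 0.25702268]), 'moment': array([-0.04965115,  0.01103264,  0.01050541]), 'grip_width': 91.67856672783421}
[[552.01629623   0.         329.78747906]
 [  0.         552.01629623 230.16594055]
 [  0.           0.           1.        ]] [ 2.15391475 -2.19433377  0.12161029] [   7.33238707  509.1933198  1462.87667631]
[[461.63603474   0.         318.31021428]
 [  0.         461.63603474 245.37145296]
 [  0.           0.           1.        ]] [ 0.19103144 -2.80122151  1.29705713] [ 474.04414043  101.6677603  1051.3564212 ]
```

View pics/top0.png

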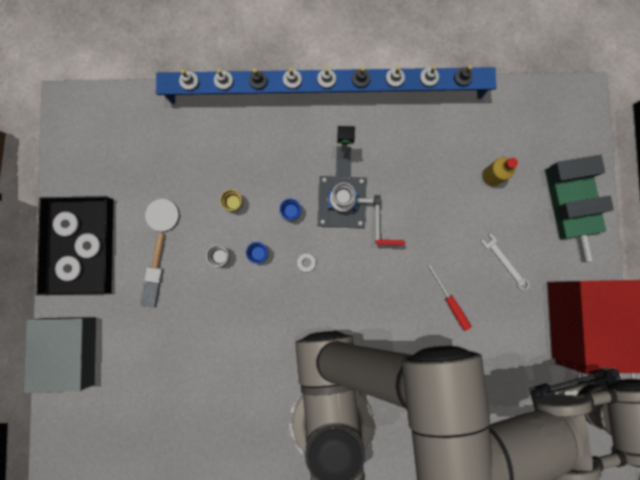

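View pics/side0.png

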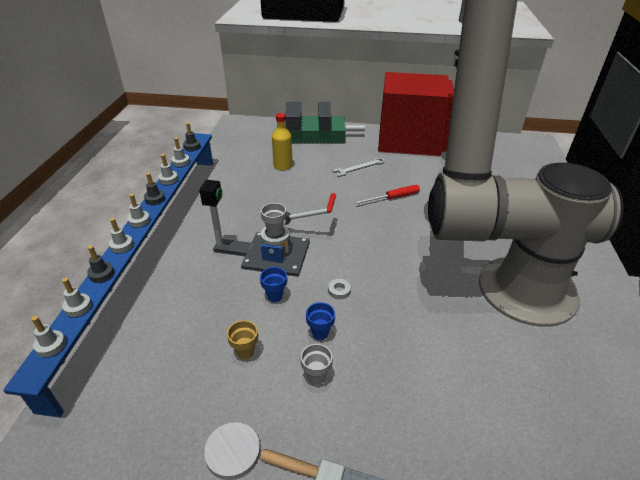

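Top view: the loose cup is at (219,257), the seated cup at (343,196), and the handle runs (378,242)–(404,243). Side view: loose cup (317,362), seated cup (273,215), handle (332,203). Next I'll zoom into these.

```bash
cat > h.py <<'E'
import numpy as np,cv2
from plant import get_obs,capture
def cam(n):
    c=capture(n); return c
def proj(c,P): return cv2.projectPoints(np.atleast_2d(np.float64(P)),c["rvec"],c["tvec"],c["mtx"],None)[0][:,0]
def onplane(c,uv,z):
    R=cv2.Rodrigues(c["rvec"])[0]; d=R.T@np.linalg.inv(c["mtx"])@np.r_[uv,1.]; o=-R.T@np.ravel(c["tvec"])
    return o+d*(z-o[2])/d[2]
def crop(c,u,v,w,h,k):
    return cv2.resize(c["color"][v:v+h,u:u+w,::-1],None,fx=k,fy=k,interpolation=cv2.INTER_CUBIC)
E
python3 - <<'E'
from h import *
t=cam("top");s=cam("side")
np.set_printoptions(precision=1,suppress=True)
a=np.hstack([crop(t,195,235,50,50,8),crop(s,292,337,50,50,8)])
b=np.hstack([crop(t,315,170,100,50,4),crop(s,245,190,100,50,4)])
b=np.vstack([b]); cv2.imwrite("pics/z.png",np.vstack([a,b]))
print("loose rim",onplane(t,(219,257),66),onplane(s,(317,354),66))
print("seat rim",onplane(t,(343,196),137),onplane(s,(273,211),137))
for uv in((378,242),(404,243)):print("h",onplane(t,uv,86))
for uv in((328,212),(333,195)):print("h",onplane(s,uv,86))
for uv in((322,178),(366,179),(319,226),(365,227)):print("base",onplane(t,uv,12))
E
```

```text
loose rim [440.1 288.3  66. ] [442.6 288.7  66. ]
seat rim [583.6 -35.7 137. ] [587.2 -33.3 137. ]
h [ 470.1 -125.4   86. ]
h [ 466.3 -192.6   86. ]
h [ 470.6 -116.6   86. ]
h [ 466.4 -191.7   86. ]
base [655.1  16.4  12. ]
base [ 650.2 -104.5   12. ]
base [522.6  26.9  12. ]
base [517.6 -98.4  12. ]
```

View pics/z.png

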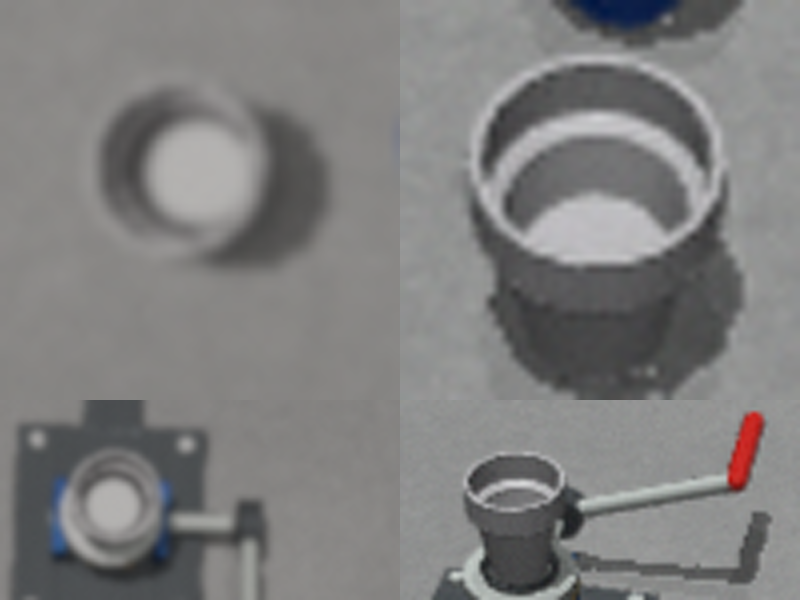

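The loose cup's rim spans about (207–228, 245–267) in the top view, and (301–332, 343–370) in the side view. I'll refine the poses by fitting the rim circles to the image gradients.

```bash
cat > fit.py <<'E'
from h import *
from scipy.optimize import minimize
from scipy.ndimage import map_coordinates
TH=np.linspace(0,2*np.pi,90,endpoint=False)
def circ(x,y,z,r): return np.c_[x+r*np.cos(TH),y+r*np.sin(TH),np.full(90,z)]
def score(c,g,x,y,zb):
    s=0
    for z,r in((66,29),(66,26)):
        p=proj(c,circ(x,y,zb+z,r)); s+=map_coordinates(g,[p[:,1],p[:,0]],order=1).mean()
    return s
def grad(c):
    g=cv2.GaussianBlur(cv2.cvtColor(c["color"],cv2.COLOR_RGB2GRAY).astype(float),(0,0),0.8)
    return np.hypot(cv2.Sobel(g,6,1,0),cv2.Sobel(g,6,0,1))
def fitcup(cs,x,y,zb):
    gs=[grad(c) for c in cs]
    f=lambda X,Y:sum(score(c,g,X,Y,zb) for c,g in zip(cs,gs))
    b=max((f(x+i,y+j),x+i,y+j) for i in range(-9,10) for j in range(-9,10))
    r=minimize(lambda q:-f(*q),b[1:],method="Nelder-Mead")
    return r.x,-r.fun
E
python3 - <<'E'
from fit import *
np.set_printoptions(precision=1,suppress=True)
t=cam("top");s=cam("side")
for n,(x,y,z) in {"loose":(441,288,0),"seat":(585,-35,71)}.items():
    for k,cs in(("t",[t]),("s",[s]),("ts",[t,s])): 
        q,v=fitcup(cs,x,y,z);print(n,k,q,round(v,1))
    a=[]
    for c in(t,s):
        p=proj(c,[[*q,z+66]])[0];u,w=int(p[0])-25,int(p[1])-19
        im=crop(c,u,w,50,38,8)
        for zz,r in((66,29),(66,26),(47,29)):
            P=(proj(c,circ(*q,z+zz,r))-[u,w]+.5)*8-.5
            cv2.polylines(im,[np.int32(P)],True,(0,255,0) if zz==66 else (0,0,255),1)
        a.append(im)
    cv2.imwrite(f"pics/f_{n}.png",np.hstack(a))
# handle red
for c,n in((t,"t"),(s,"s")):
    h=c["color"].astype(int);m=((h[:,:,0]>110)&(h[:,:,1]<60)&(h[:,:,2]<60)).astype(np.uint8)
    k,l,st,ce=cv2.connectedComponentsWithStats(m)
    for i in range(1,k):
        if st[i,4]>30:
            v,u=np.nonzero(l==i);(cx,cy),sz,an=cv2.minAreaRect(np.c_[u,v].astype(np.float32)); box=cv2.boxPoints(((cx,cy),sz,an))
            print(n,st[i],ce[i],onplane(c,(cx,cy),86),[onplane(c,b,86)[:2] for b in box])
E
cd pics; python3 -c "
import cv2,numpy as np
cv2.imwrite('f.png',cv2.resize(np.vstack([cv2.imread('f_loose.png'),cv2.imread('f_seat.png')]),(790,600)))"
```

```text
loose t [443.9 292.7] 201.0
loose s [442.6 294.9] 320.7
loose ts [442.7 294.5] 508.7
seat t [571.6 -33. ] 264.8
seat s [587.  -35.2] 325.2
seat ts [587.1 -35.9] 447.8
t [507 159  10   9  70] [511.5 162.8] [ 673.2 -482.4   86. ] [array([ 673.5, -466.6]), array([ 689.3, -483.2]), array([ 672.9, -498.2]), array([ 657.2, -481.6])]
t [376 240  28   5 109] [389.7 242.4] [ 469.6 -155.2   86. ] [array([ 475.4, -120.4]), array([ 474.1, -190.3]), array([ 463.8, -189.9]), array([ 465.1, -120.1])]
t [ 581  281   59   92 4955] [611.8 323.9] [ 242.9 -712.3   86. ] [array([ 359.9, -645.5]), array([ 357.1, -795.6]), array([ 127.7, -778.1]), array([ 130.7, -630.5])]
t [446 296  24  34 278] [457.9 313. ] [ 285.5 -324.3   86. ] [array([ 320.3, -293.2]), array([ 330.3, -311. ]), array([ 250.9, -355.2]), array([ 241. , -337.5])]
s [ 384   72   70   25 1426] [417.8  84.1] [ 223.9 -983.9   86. ] [array([ 355.2, -878.4]), array([  356. , -1098.6]), array([   81.7, -1098.1]), array([ 105.1, -880.9])]
s [388 185  31  12 192] [403.5 190.4] [ 287.4 -239.1   86. ] [array([ 328.1, -231.9]), array([ 249.3, -275.6]), array([ 246.7, -246.3]), array([ 324.1, -204. ])]
s [327 193   9  19  88] [330.7 202.3] [ 468.8 -159.5   86. ] [array([ 476.8, -122.6]), array([ 473.1, -202.8]), array([ 460.3, -198.3]), array([ 464.6, -118.7])]
```

View pics/f.png

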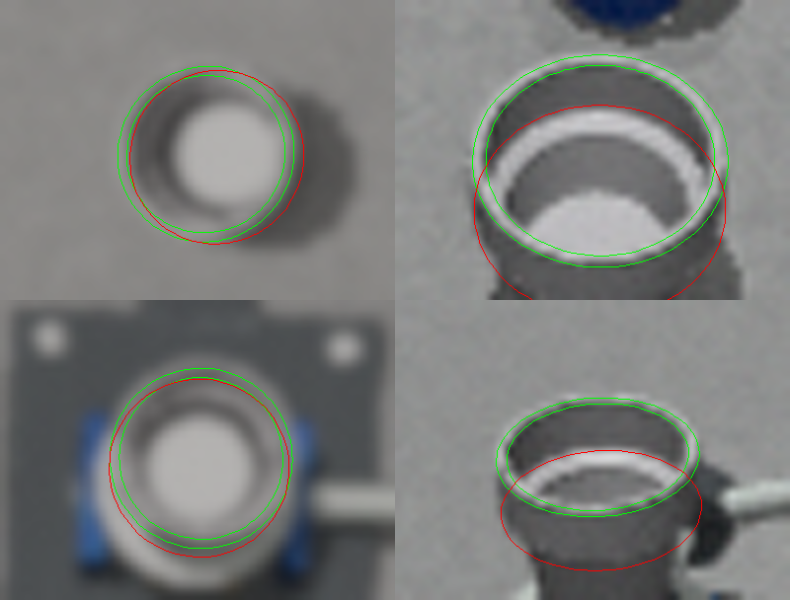

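The fits look right: the loose cup is at (442.7, 294.5), the seated cup at (587, -35.8), the handle near (469, -157), and the lifter yaw is about -0.055. I'll keep one gripper yaw, 1.515, so the jaws close along the lifter's x the whole time.

```bash
cat > go.py <<'E'
import sys
from h import *
from scipy.spatial.transform import Rotation as R
def rel(o,p,yaw):
    r0=R.from_euler("xyz",o["tcp_rot"]); r1=R.from_euler("xyz",[np.pi,0,yaw])
    return r0.inv().apply(np.array(p)-o["tool_pos"])/1000,(r0.inv()*r1).as_rotvec()
if __name__=="__main__":
    a=[float(x) for x in sys.argv[1:]]; o=get_obs(); t,w=rel(o,a[:3],a[3])
    print(np.round(t,4),np.round(w,4),"at",np.round(o["tool_pos"],1),np.round(o["tcp_rot"],3),np.round(o["contact_force"],1),round(o["grip_width"],1),o["time"])
E
python3 go.py 480 -150 404 1.515
```

```text
[ 0.4339 -0.2709  0.0007] [-3.0000e-04 -3.0000e-04 -1.2882e+00] at [ 118.1 -511.5  404.5] [-3.141 -0.     0.227] [-0.6  0.3  0.5] 91.4 0.3
```

```bash
r='[[0.434,-0.271,0],[0,0,-1.288],0.0918]'; python3 -m pendant '[[[0.434,-0.271,0],[0,0,-1.288],0.0918],[[0.434,-0.271,0],[0,0,-1.288],0.0918],[[0.434,-0.271,0],[0,0,-1.288],0.0918],[[0.434,-0.271,0],[0,0,-1.288],0.0918],[[0.434,-0.271,0],[0,0,-1.288],0.0918],[[0.434,-0.271,0],[0,0,-1.288],0.0918],[[0.434,-0.271,0],[0,0,-1.288],0.0918],[[0.434,-0.271,0],[0,0,-1.288],0.0918],[[0.434,-0.271,0],[0,0,-1.288],0.0918],[[0.434,-0.271,0],[0,0,-1.288],0.0918]]'; python3 go.py 442.7 294.5 320 1.515
```

```text
time: 1.13
tool_pos: [413.9, -215.2, 405.0]
tcp_rot: [3.141, 0.0, 1.483]
contact_force: [0.0, -1.4, 0.6]
grip_width: 91.9
[ 0.5103 -0.0161  0.0847] [ 0.0005  0.0004 -0.0321] at [ 413.9 -215.2  405. ] [3.141 0.    1.483] [ 0.  -1.4  0.6] 91.9 1.1333
```

```bash
python3 -m pendant '[[[0.51,-0.016,0],[0,0,-0.032],0.0918],[[0.51,-0.016,0],[0,0,-0.032],0.0918],[[0.51,-0.016,0],[0,0,-0.032],0.0918],[[0.51,-0.016,0],[0,0,-0.032],0.0918],[[0.51,-0.016,0],[0,0,-0.032],0.0918],[[0.51,-0.016,0],[0,0,-0.032],0.0918],[[0.51,-0.016,0],[0,0,-0.032],0.0918],[[0.51,-0.016,0],[0,0,-0.032],0.0918],[[0.51,-0.016,0],[0,0,-0.032],0.0918],[[0.51,-0.016,0],[0,0,-0.032],0.0918]]'; python3 go.py 442.7 294.5 300 1.515
```

```text
time: 1.97
tool_pos: [438.4, 201.0, 404.8]
tcp_rot: [3.141, 0.0, 1.509]
contact_force: [1.4, 0.0, 0.5]
grip_width: 91.9
[ 0.0936 -0.0016  0.1048] [ 0.0005  0.     -0.006 ] at [438.4 201.  404.8] [3.141 0.    1.509] [1.4 0.  0.5] 91.9 1.9667
```

```bash
python3 -m pendant '[[[0.093,-0.001,0.03],[0,0,-0.004],0.0918],[[0.093,-0.001,0.07],[0,0,-0.004],0.0918],[[0.093,-0.001,0.104],[0,0,-0.004],0.0918],[[0.093,-0.001,0.104],[0,0,-0.004],0.0918],[[0.093,-0.001,0.104],[0,0,-0.004],0.0918],[[0.093,-0.001,0.104],[0,0,-0.004],0.0918],[[0.093,-0.001,0.104],[0,0,-0.004],0.0918]]'; python3 go.py 442.7 294.5 217 1.515
```

```text
time: 2.55
tool_pos: [444.2, 291.4, 302.2]
tcp_rot: [3.14, -0.001, 1.512]
contact_force: [0.3, -0.9, 0.5]
grip_width: 91.9
[ 0.003  -0.0019  0.0852] [ 0.0019 -0.0007 -0.0025] at [444.2 291.4 302.2] [ 3.140e+00 -1.000e-03  1.512e+00] [ 0.3 -0.9  0.5] 91.9 2.55
```

```bash
python3 -m pendant '[[[0.003,-0.0017,0.035],[0,0,0],0.0918],[[0.003,-0.0017,0.065],[0,0,0],0.0918],[[0.003,-0.0017,0.079],[0,0,0],0.0918],[[0.003,-0.0017,0.079],[0,0,0],0.0918],[[0.003,-0.0017,0.079],[0,0,0],0.0918],[[0.003,-0.0017,0.079],[0,0,0],0.0918]]'; python3 go.py 442.7 294.5 223 1.515
python3 - <<'E'
from h import *
s=cam("side");t=cam("top")
cv2.imwrite("pics/g.png",np.hstack([crop(s,260,270,100,120,4),crop(t,170,200,100,120,4)]))
E
```

```text
time: 3.05
tool_pos: [443.2, 294.6, 224.0]
tcp_rot: [3.138, -0.002, 1.512]
contact_force: [0.5, 0.5, -0.1]
grip_width: 91.7
[-0.0002 -0.0005  0.001 ] [ 0.0038 -0.0019 -0.0031] at [443.2 294.6 224. ] [ 3.138e+00 -2.000e-03  1.512e+00] [ 0.5  0.5 -0.1] 91.7 3.05
```

View pics/g.png

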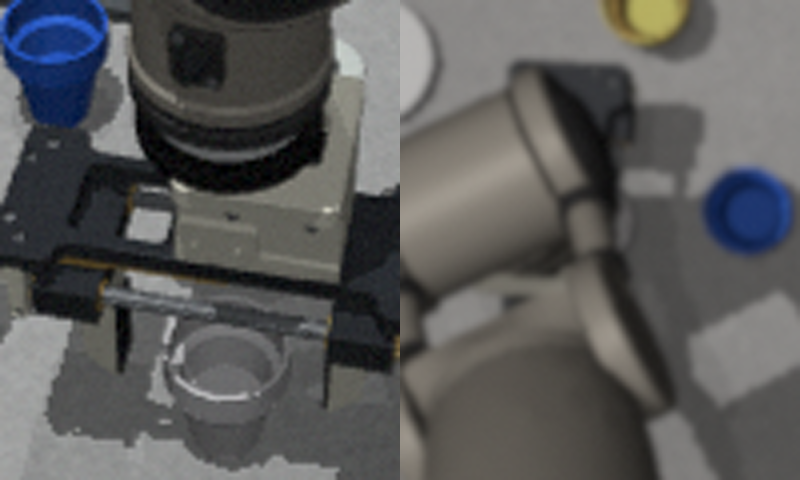

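The cup, at about (317,361) in the side image, sits centred between the open fingers with nothing else nearby. Closing the gripper and then lifting.

```bash
python3 -m pendant '[[[0,0,0.001],[0,0,0],0.06],[[0,0,0.001],[0,0,0],0.05],[[0,0,0.001],[0,0,0],0.05],[[0,0,0.001],[0,0,0],0.05],[[0,0,0.001],[0,0,0],0.05],[[0,0,0.001],[0,0,0],0.05],[[0,0,0.001],[0,0,0],0.05],[[0,0,0.001],[0,0,0],0.05]]'; python3 -m pendant '[[[0,0,-0.02],[0,0,0],0.05],[[0,0,-0.05],[0,0,0],0.05],[[0,0,-0.09],[0,0,0],0.05],[[0,0,-0.13],[0,0,0],0.05],[[0,0,-0.16],[0,0,0],0.05],[[0,0,-0.16],[0,0,0],0.05],[[0,0,-0.16],[0,0,0],0.05]]';  python3 go.py 587 -35.8 385 1.515
```

```text
time: 3.82
tool_pos: [442.3, 294.8, 220.7]
tcp_rot: [3.141, -0.0, 1.513]
contact_force: [0.6, -0.0, -0.4]
grip_width: 55.3
time: 4.4
tool_pos: [442.1, 294.8, 382.0]
tcp_rot: [3.139, -0.002, 1.513]
contact_force: [0.0, -0.1, -2.6]
grip_width: 55.6
[-0.3217  0.1638 -0.003 ] [ 0.0027 -0.0015 -0.0021] at [442.1 294.8 382. ] [ 3.139e+00 -2.000e-03  1.513e+00] [ 0.  -0.1 -2.6] 55.6 4.4
```

```bash
python3 -m pendant '[[[-0.02,0.01,-0.015],[0,0,-0.002],0.05],[[-0.055,0.028,-0.015],[0,0,-0.002],0.05],[[-0.09,0.046,-0.015],[0,0,-0.002],0.05],[[-0.125,0.064,-0.015],[0,0,-0.002],0.05],[[-0.16,0.082,-0.015],[0,0,-0.002],0.05],[[-0.195,0.1,-0.015],[0,0,-0.002],0.05],[[-0.23,0.117,-0.015],[0,0,-0.002],0.05],[[-0.265,0.135,-0.015],[0,0,-0.002],0.05],[[-0.295,0.15,-0.015],[0,0,-0.002],0.05],[[-0.322,0.164,-0.015],[0,0,-0.002],0.05]]'; python3 -m pendant '[[[0,0,0],[0,0,0],0.05],[[0,0,0],[0,0,0],0.05],[[0,0,0],[0,0,0],0.05]]'; python3 go.py 587 -35.8 385 1.515
python3 - <<'E'
from h import *
s=cam("side");t=cam("top")
cv2.imwrite("pics/p.png",np.hstack([crop(s,230,150,100,120,4),crop(t,300,140,100,120,4)]))
E
```

```text
time: 5.23
tool_pos: [587.4, -38.6, 392.9]
tcp_rot: [-3.137, -0.0, 1.514]
contact_force: [0.5, 0.4, -1.0]
grip_width: 55.5
time: 5.48
tool_pos: [586.8, -35.9, 393.6]
tcp_rot: [-3.137, -0.001, 1.514]
contact_force: [0.1, 0.2, -1.6]
grip_width: 55.1
[0.0001 0.0002 0.0086] [-0.0041 -0.0009 -0.0006] at [586.8 -35.9 393.6] [-3.137e+00 -1.000e-03  1.514e+00] [ 0.1  0.2 -1.6] 55.1 5.4833
```

View pics/p.png

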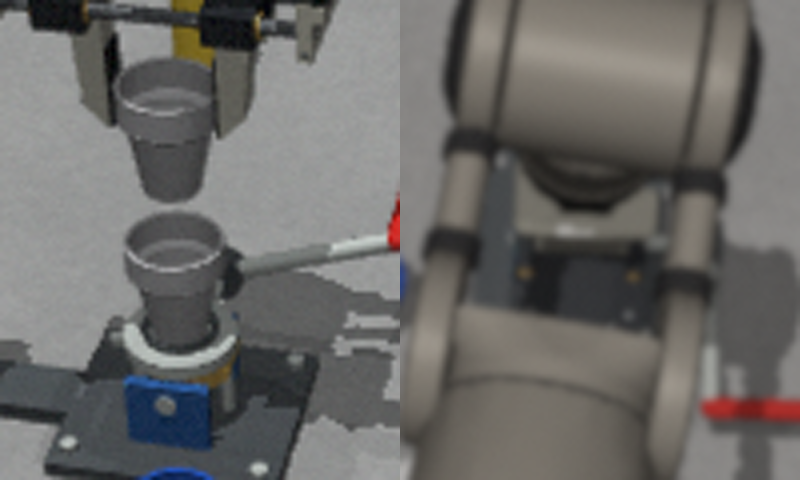

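The held cup is upright, directly above the seated one (rims at about side (271,171) and (273,211)). I'll check the alignment numerically.

Run:
```python
from fit import *
s=cam("side")
for z in(170,172,174):print(z,fitcup([s],587,-36,z))
print(fitcup([s],587,-36,71))
```

```text
170 (array([593.89294014, -42.3431778 ]), np.float64(196.79575965385405))
172 (array([592.12431151, -39.29305423]), np.float64(197.2049112843421))
174 (array([591.21712722, -36.18663235]), np.float64(197.93526880313794))
(array([587.0007047 , -38.37086371]), np.float64(271.30595251232455))
```

```bash
python3 -m pendant '[[[0,0,0.015],[0,0,0],0.05],[[0,0,0.03],[0,0,0],0.05],[[0,0,0.045],[0,0,0],0.05],[[0,0,0.055],[0,0,0],0.05],[[0,0,0.06],[0,0,0],0.05],[[0,0,0.06],[0,0,0],0.05],[[0,0,0.06],[0,0,0],0.05]]'
python3 - <<'E'
from fit import *
s=cam("side");o=get_obs();print(o["tool_pos"],o["contact_force"])
zb=o["tool_pos"][2]-220.7
for z in(zb-1,zb,zb+1):print(z,fitcup([s],588,-36,z))
cv2.imwrite("pics/d.png",crop(s,235,150,80,80,7))
E
```

```text
time: 6.22
tool_pos: [587.3, -35.8, 336.1]
tcp_rot: [3.141, 0.0, 1.515]
contact_force: [0.3, 0.2, -1.0]
grip_width: 55.3
[587.43371378 -35.98141186 336.53085593] [ 0.16862937  0.71543558 -1.57317085]
114.83085593190691 (array([591.47630138, -40.04616645]), np.float64(230.04957056434924))
115.83085593190691 (array([591.0325023 , -38.48082569]), np.float64(230.19779152144554))
116.83085593190691 (array([590.62326594, -36.99223261]), np.float64(230.38988241645973))
```

View pics/d.png

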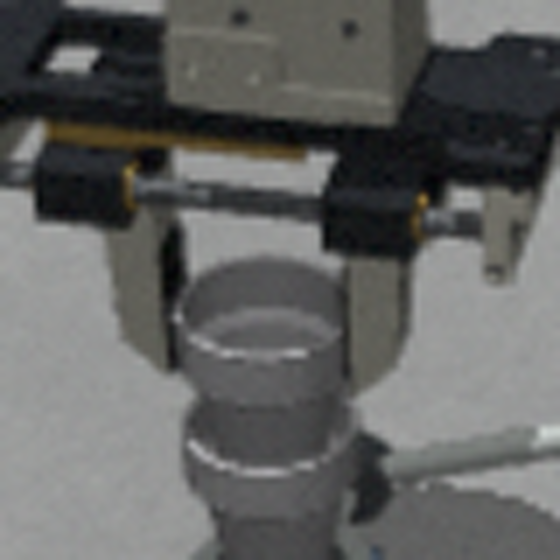

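Run:
```python
from fit import *
s=cam("side")
for x,y,z in((587,-36,182),(591,-36,182),(587,-36,137)):
    p=proj(s,circ(x,y,z,29));print(x,z,p.min(0),p.max(0))
```

```text
587 182 [258.95063436 186.4962375 ] [285.36457502 201.29290911]
591 182 [257.17093386 186.35564232] [283.58135456 201.14037368]
587 137 [260.45417575 202.92351095] [286.12874037 218.00767713]
```

The unoccluded left rim edges agree with x≈587 for both cups, so the +4 mm fit was biased by the finger edges. Lowering slowly while watching the force.

```bash
python3 -m pendant '[[[0,0,0.005],[0,0,0],0.05],[[0,0,0.009],[0,0,0],0.05],[[0,0,0.012],[0,0,0],0.05],[[0,0,0.012],[0,0,0],0.05],[[0,0,0.012],[0,0,0],0.05]]'; python3 -m pendant '[[[0,0,0.002],[0,0,0],0.05],[[0,0,0.003],[0,0,0],0.05],[[0,0,0.003],[0,0,0],0.05]]';python3 -m pendant '[[[0,0,0.001],[0,0,0],0.05],[[0,0,0.0015],[0,0,0],0.05],[[0,0,0.0015],[0,0,0],0.05]]'
```

```text
time: 6.73
tool_pos: [587.2, -36.2, 323.4]
tcp_rot: [-3.141, -0.0, 1.515]
contact_force: [0.3, 0.0, -2.0]
grip_width: 55.3
time: 6.98
tool_pos: [587.2, -36.2, 320.5]
tcp_rot: [-3.141, 0.0, 1.515]
contact_force: [0.1, -0.5, -1.6]
grip_width: 55.4
time: 7.23
tool_pos: [587.2, -36.2, 319.1]
tcp_rot: [-3.141, 0.0, 1.515]
contact_force: [-0.1, 0.2, -0.7]
grip_width: 55.6
```

```bash
python3 -m pendant '[[[0,0,0.001],[0,0,0],0.05],[[0,0,0.001],[0,0,0],0.05],[[0,0,0.001],[0,0,0],0.05]]'; python3 -m pendant '[[[0,0,0.001],[0,0,0],0.05],[[0,0,0.001],[0,0,0],0.05],[[0,0,0.001],[0,0,0],0.05]]'
```

```text
time: 7.48
tool_pos: [587.2, -36.2, 318.2]
tcp_rot: [-3.142, 0.0, 1.515]
contact_force: [-0.1, -0.6, -1.6]
grip_width: 55.3
time: 7.73
tool_pos: [587.3, -36.2, 317.6]
tcp_rot: [3.141, 0.0, 1.515]
contact_force: [0.6, 0.4, 1.6]
grip_width: 55.4
```

Contact came at the expected home height (317.6), with almost no side force. Releasing.

```bash
python3 -m pendant '[[[0,0,0],[0,0,0],0.06],[[0,0,0],[0,0,0],0.065],[[0,0,0],[0,0,0],0.075],[[0,0,0],[0,0,0],0.0918],[[0,0,0],[0,0,0],0.0918],[[0,0,0],[0,0,0],0.0918],[[0,0,0],[0,0,0],0.0918]]'; python3 -m pendant '[[[0,0,-0.02],[0,0,0],0.0918],[[0,0,-0.05],[0,0,0],0.0918],[[0,0,-0.08],[0,0,0],0.0918],[[0,0,-0.08],[0,0,0],0.0918],[[0,0,-0.08],[0,0,0],0.0918],[[0,0,-0.08],[0,0,0],0.0918]]'; python3 go.py 469.2 -157 395 1.515;python3 - <<'E'
from fit import *
s=cam("side")
print(fitcup([s],587,-36,97),fitcup([s],587,-36,71))
cv2.imwrite("pics/n.png",crop(s,235,150,110,120,5))
E
```

```text
time: 8.32
tool_pos: [587.2, -36.2, 317.2]
tcp_rot: [-3.142, 0.0, 1.515]
contact_force: [-0.5, 0.3, 0.9]
grip_width: 90.4
time: 8.82
tool_pos: [587.0, -36.1, 396.6]
tcp_rot: [-3.141, -0.0, 1.515]
contact_force: [-1.5, -0.3, -0.2]
grip_width: 91.5
[-0.1273 -0.1108  0.0017] [-0.0009 -0.     -0.0002] at [587.  -36.1 396.6] [-3.141 -0.     1.515] [-1.5 -0.3 -0.2] 91.5 8.8167
(array([587.65962824, -38.92353449]), np.float64(271.74056315146186)) (array([587.3471688 , -40.74638363]), np.float64(179.3761498742798))
```

View pics/n.png

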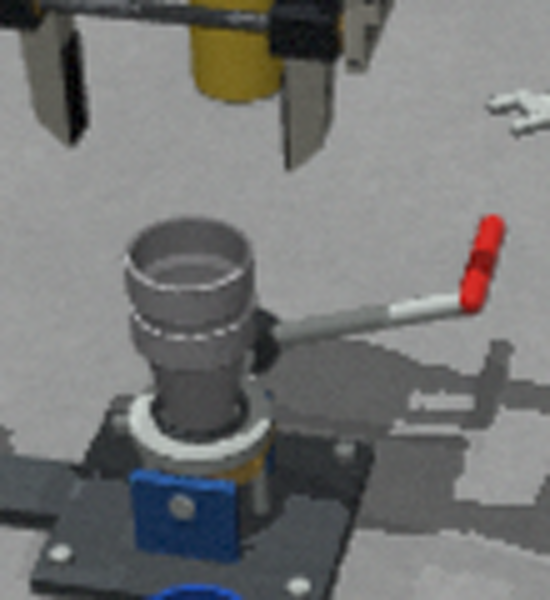

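The stack is nested and upright at side (273,205), clear of the fingers, and the lever is at rest. Moving over the handle next.

```bash
python3 -m pendant '[[[-0.03,-0.026,0],[0,0,0],0.0918],[[-0.06,-0.053,0],[0,0,0],0.0918],[[-0.09,-0.08,0],[0,0,0],0.0918],[[-0.116,-0.106,0],[0,0,0],0.0918],[[-0.129,-0.1115,0],[0,0,0],0.0918],[[-0.129,-0.1115,0],[0,0,0],0.0918],[[-0.129,-0.1115,0],[0,0,0],0.0918],[[-0.129,-0.1115,0],[0,0,0],0.0918]]'; python3 -m pendant '[[[0,0,0.035],[0,0,0],0.0918],[[0,0,0.07],[0,0,0],0.0918],[[0,0,0.1],[0,0,0],0.0918],[[0,0,0.1],[0,0,0],0.0918],[[0,0,0.1],[0,0,0],0.0918]]';python3 go.py 468.5 -159 246 1.515;python3 - <<'E'
from fit import *
s=cam("side");t=cam("top")
cv2.imwrite("pics/l.png",np.hstack([crop(s,240,120,130,130,4),crop(t,340,160,70,130,4)]))
E
```

```text
time: 9.53
tool_pos: [469.0, -158.3, 396.5]
tcp_rot: [-3.141, -0.001, 1.515]
contact_force: [0.4, 0.1, -0.2]
grip_width: 91.8
time: 9.95
tool_pos: [469.1, -157.8, 296.2]
tcp_rot: [-3.138, -0.002, 1.516]
contact_force: [0.5, -1.4, 0.7]
grip_width: 91.7
[-0.0013 -0.0003  0.0502] [-0.0034 -0.0016  0.0013] at [ 469.1 -157.8  296.2] [-3.138e+00 -2.000e-03  1.516e+00] [ 0.5 -1.4  0.7] 91.7 9.95
```

View pics/l.png

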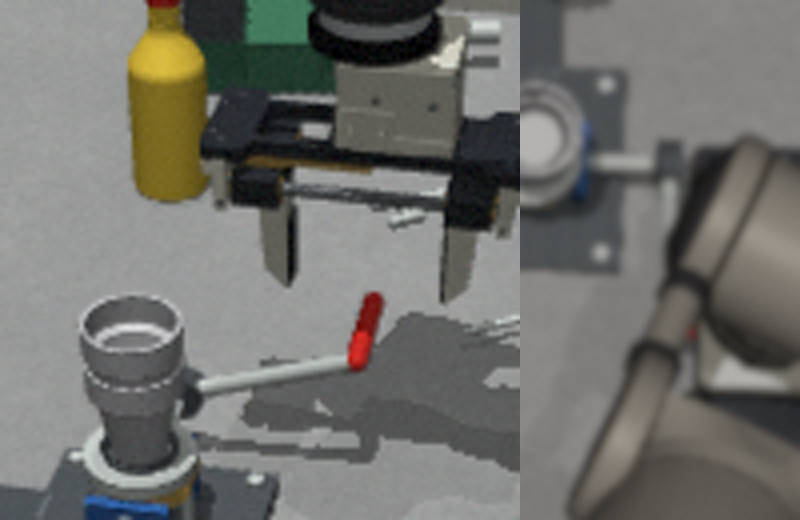

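The open fingers straddle the handle (side (332,203)) from above with about 40 mm clearance on each side. Going down and pinching it.

```bash
python3 -m pendant '[[[-0.001,0,0.025],[0,0,0],0.0918],[[-0.001,0,0.05],[0,0,0],0.0918],[[-0.001,0,0.05],[0,0,0],0.0918],[[-0.001,0,0.05],[0,0,0],0.05],[[-0.001,0,0.05],[0,0,0],0.02],[[-0.001,0,0.05],[0,0,0],0.005],[[-0.001,0,0.05],[0,0,0],0.005],[[-0.001,0,0.05],[0,0,0],0.005],[[-0.001,0,0.05],[0,0,0],0.005],[[-0.001,0,0.05],[0,0,0],0.005]]'; python3 -m pendant '[[[0,0,0],[0,0,0],0.005],[[0,0,0],[0,0,0],0.005],[[0,0,0],[0,0,0],0.005]]';python3 - <<'E'
import numpy as np
for th in np.arange(.05,1.3,.1):
    p=.349+th;print(round(th,3),np.round([.12*(np.cos(.349)-np.cos(p)),-.12*(np.sin(p)-np.sin(.349))],4))
E
```

```text
time: 10.88
tool_pos: [468.6, -159.8, 247.5]
tcp_rot: [3.141, 0.0, 1.515]
contact_force: [-0.3, 0.5, 0.2]
grip_width: 49.9
time: 11.13
tool_pos: [468.6, -159.8, 247.2]
tcp_rot: [-3.142, 0.0, 1.515]
contact_force: [0.0, -0.0, -0.2]
grip_width: 29.9
0.05 [ 0.0022 -0.0056]
0.15 [ 0.0074 -0.0164]
0.25 [ 0.0137 -0.0266]
0.35 [ 0.0209 -0.0362]
0.45 [ 0.0291 -0.045 ]
0.55 [ 0.0381 -0.0529]
0.65 [ 0.0478 -0.0599]
0.75 [ 0.0582 -0.0659]
0.85 [ 0.0692 -0.0708]
0.95 [ 0.0806 -0.0746]
1.05 [ 0.0923 -0.0772]
1.15 [ 0.1042 -0.0787]
1.25 [ 0.1161 -0.0789]
```

```bash
python3 -m pendant '[[[0,0,0],[0,0,0],0.002],[[0,0,0],[0,0,0],0.002],[[0,0,0],[0,0,0],0.002],[[0,0,0],[0,0,0],0.002],[[0,0,0],[0,0,0],0.002],[[0,0,0],[0,0,0],0.002]]'
```

```text
time: 11.63
tool_pos: [468.6, -159.7, 247.2]
tcp_rot: [-3.141, 0.0, 1.515]
contact_force: [-0.4, -1.3, 0.6]
grip_width: 13.3
```

```bash
python3 -m pendant '[[[0,0.0022,-0.0056],[0,0,0],0.002],[[0,0.0047,-0.0111],[0,0,0],0.002],[[0,0.0074,-0.0164],[0,0,0],0.002],[[0,0.0105,-0.0216],[0,0,0],0.002],[[0,0.0137,-0.0266],[0,0,0],0.002],[[0,0.0172,-0.0315],[0,0,0],0.002],[[0,0.0209,-0.0362],[0,0,0],0.002],[[0,0.0249,-0.0407],[0,0,0],0.002],[[0,0.0291,-0.045],[0,0,0],0.002],[[0,0.0335,-0.049],[0,0,0],0.002]]'
python3 - <<'E'
from fit import *
s=cam("side")
np.set_printoptions(precision=4,suppress=True)
cv2.imwrite("pics/m.png",crop(s,240,120,130,130,4))
f=lambda th:np.array([.12*(np.cos(.349)-np.cos(.349+th)),-.12*(np.sin(.349+th)-np.sin(.349))])
for th in np.r_[.55:1.23:.05,1.222]:print(round(th,3),f(th)-[.0335,-.049])
E
```

```text
time: 12.47
tool_pos: [500.4, -161.5, 296.6]
tcp_rot: [-3.134, -0.0, 1.515]
contact_force: [-13.7, -2.8, 2.4]
grip_width: 13.5
0.55 [ 0.0046 -0.0039]
0.6 [ 0.0094 -0.0075]
0.65 [ 0.0143 -0.0109]
0.7 [ 0.0195 -0.014 ]
0.75 [ 0.0247 -0.0169]
0.8 [ 0.0301 -0.0194]
0.85 [ 0.0357 -0.0218]
0.9 [ 0.0413 -0.0238]
0.95 [ 0.0471 -0.0256]
1.0 [ 0.0529 -0.027 ]
1.05 [ 0.0588 -0.0282]
1.1 [ 0.0647 -0.0291]
1.15 [ 0.0707 -0.0297]
1.2 [ 0.0767 -0.0299]
1.222 [ 0.0793 -0.03  ]
```

View pics/m.png

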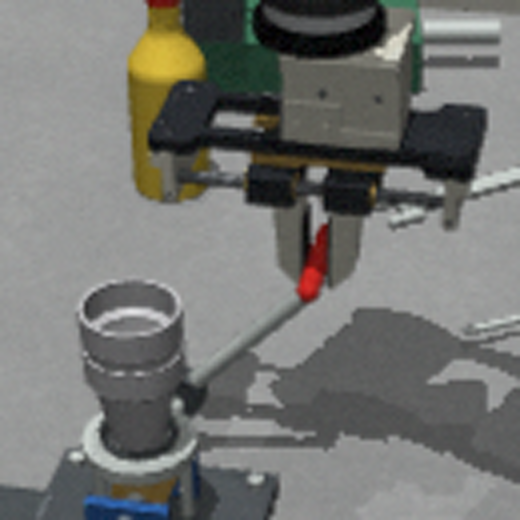

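The handle is pinched near the fingertips, the lever is about 0.5 rad up, and the stack is still nested. Continuing the arc.

```bash
python3 -m pendant '[[[0,0.004,-0.0039],[0,0,0],0.002],[[0,0.0086,-0.0075],[0,0,0],0.002],[[0,0.0135,-0.0109],[0,0,0],0.002],[[0,0.0187,-0.014],[0,0,0],0.002],[[0,0.024,-0.0169],[0,0,0],0.002],[[0,0.0294,-0.0194],[0,0,0],0.002],[[0,0.035,-0.0218],[0,0,0],0.002],[[0,0.0407,-0.0238],[0,0,0],0.002],[[0,0.0465,-0.0256],[0,0,0],0.002],[[0,0.0525,-0.027],[0,0,0],0.002]]'; python3 -m pendant '[[[0,0.006,-0.0012],[0,0,0],0.002],[[0,0.012,-0.0021],[0,0,0],0.002],[[0,0.018,-0.0027],[0,0,0],0.002],[[0,0.024,-0.0029],[0,0,0],0.002],[[0,0.027,-0.003],[0,0,0],0.002],[[0,0.027,-0.003],[0,0,0],0.002],[[0,0.027,-0.003],[0,0,0],0.002],[[0,0.027,-0.003],[0,0,0],0.002]]'
python3 - <<'E'
from fit import *
s=cam("side");t=cam("top");o=get_obs();print(o["tool_pos"],o["contact_force"])
cv2.imwrite("pics/e.png",np.hstack([crop(s,230,100,110,150,4),crop(t,315,140,85,150,4)]))
print(fitcup([s],587,-36,97+17.8),fitcup([s],587,-36,71+17.8))
E
```

```text
time: 13.35
tool_pos: [553.6, -164.5, 325.4]
tcp_rot: [-3.139, 0.001, 1.515]
contact_force: [-9.6, -0.0, 7.6]
grip_width: 12.9
time: 14.02
tool_pos: [581.0, -166.1, 328.1]
tcp_rot: [-3.141, 0.001, 1.515]
contact_force: [-6.8, -1.3, 6.1]
grip_width: 13.0
[ 580.89703964 -166.08838732  328.11115289] [-6.48144434 -1.98328669  5.62641781]
(array([587.65908502, -35.00485633]), np.float64(318.1583096904406)) (array([585.21992012, -41.40650891]), np.float64(227.4026292297292))
```

View pics/e.png

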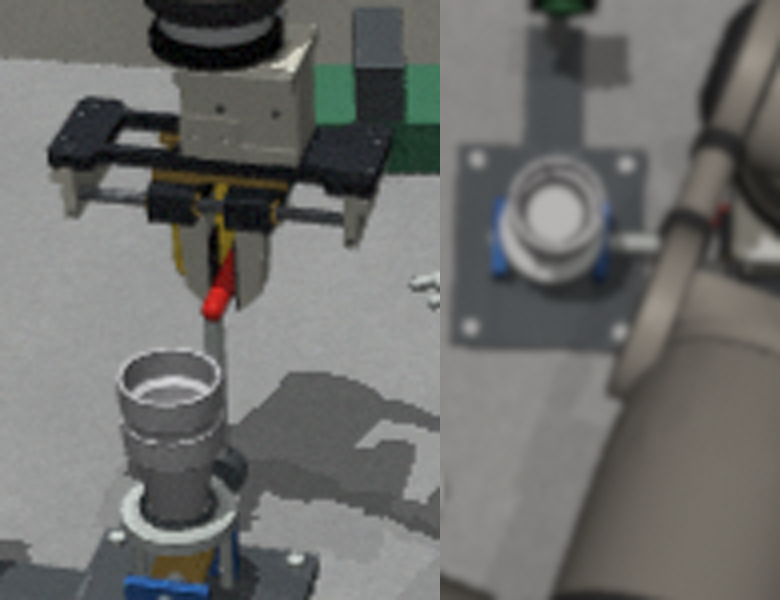

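Run:
```python
from fit import *
s=cam("side");h=s["color"].astype(int)
m=(h[:,:,0]>100)&(h[:,:,1]<60)&(h[:,:,2]<60);m[:150]=0;m[:,:270]=0;m[:,300:]=0;m[200:]=0
v,u=np.nonzero(m);b=v>v.max()-4;print(u[b].mean(),v[b].mean(),v.max(),u.min())
c,sn=np.cos(-.055),np.sin(-.055)
for th in(1.0,1.1,1.222,1.3,1.4):
    x,z=-120*np.cos(.349+th),45+120*np.sin(.349+th)
    P=[[587+c*x-sn*y,-36+sn*x+c*y,z] for y in(-97.5,-162.5)]
    print(th,proj(s,P).ravel())
o=get_obs();print(o["tool_pos"],o["contact_force"],o["dq"].round(3),o["grip_width"])
```

```text
283.27272727272725 176.4090909090909 178 281
1.0 [294.09953472 179.39736033 300.00211669 165.60702505]
1.1 [289.23891557 178.13160172 295.34623691 164.39853026]
1.222 [283.26495782 177.16059159 289.61787179 163.48575391]
1.3 [279.46650803 176.8766721  285.97180059 163.23192159]
1.4 [274.67274162 176.89924746 281.36566873 163.28459655]
[ 580.90037482 -166.09364246  328.11965637] [-6.61137381  0.02204098  6.14067988] [-0.001 -0.    -0.     0.    -0.    -0.   ] 13.188325307046417
```

The handle's inner end at (283.3,176.4) matches θ≈1.22 rad. I'll hold briefly, then hand in.

```bash
python3 -m pendant '[[[0,0,0],[0,0,0],0.002],[[0,0,0],[0,0,0],0.002],[[0,0,0],[0,0,0],0.002],[[0,0,0],[0,0,0],0.002],[[0,0,0],[0,0,0],0.002],[[0,0,0],[0,0,0],0.002]]' && python3 -c "
from plant import close_job
print(close_job())"
```

```text
time: 14.67
tool_pos: [580.9, -166.1, 328.1]
tcp_rot: [-3.141, 0.001, 1.515]
contact_force: [-7.2, -0.9, 5.3]
grip_width: 12.8
the job is handed in; nothing more can be done
None
```

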